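# Lock the slotted strongbox with the T-key

### The arm

A 6-joint arm with a two-finger parallel gripper is mounted at the origin on the work surface. World frame = base frame: x ahead of the robot, y to its left, z up, the work surface at z = 0. Lengths are in mm, angles in rad, forces in N, time in s.
With the tool pointing down it reaches from about 225 to 875 mm from the base axis. Payload 3.4 kg.
Tool frame: the origin (TCP) lies on the centre line of the jaws, within the pads' length; the fingertips stand 25 mm ahead of it and the grasp point (between the pads) lies 6 mm ahead of it; z points along the fingers, y is the line along which they close (so a half turn about z gives the same grasp; the last joint's range is limited). The gripper opens to 85 mm and grips with 20 to 120 N. Pads are 22 mm wide; open, the fingers measure 114 mm over their backs; the gripper's body (76 mm by 85 mm) begins 54 mm behind the grasp point. The pads swing forward as they close: fully open they stand 13 mm farther back than shut.
Start: joints at [1.224, 0.276, 1.505, -0, 1.361, -0.121], TCP at [128.748, 560.432, 256.328] pointing down, gripper open.
Joint ranges: [-2.89, 2.89], [-0.75, 2.08], [0.22, 2.7], [-1.18, 4.32], [0.11, 2.71], [-2.7, 2.7]. Speed limits (rad/s): [2.57, 2.57, 3.14, 3.14, 3.14, 3.14].

### API

Orientations are given as a unit quaternion [x, y, z, w].
In Python, from bench import ctrl gives the robot as it stands.
- The arm moves only by the tool send_rows, never from a script. Its argument "steps" is a list of rows, each an object with "translation": the shift along the tool's x, y, z normalised to -1 to 1, where 1 is 200 mm, a list of three; "rotation": the turn, a rotation vector about the tool's x, y, z normalised to -1 to 1, where 1 is 2 rad, a list of three. A call has 1 to 10 rows; each row is the pose to reach, as a shift and turn from the pose commanded when the call began, along the tool's axes at that moment; what a row does not reach only later rows make up. A row lasts 1/12 s, in which the tool goes at most 41.7 mm and 7.16 degrees, less where a joint would pass 70% of its speed; a pose out of reach is approached as far as the arm can. A call with a number of a shift or a turn outside -1 to 1 is refused whole. A call with a gripper value outside its range is refused whole. "grip" is the opening, from -1 (shut) to 1 (fully open), set as the call begins (left out, the last holds). The fingers move at their own pace and stop on an object; the grip force is fixed at half the most. Time passes only in rows, so rows that repeat a pose let the fingers close. It gives the time, the measured TCP pose, the force, the opening and the grip force at its end, in the units of the state.
- ctrl.get_obs(): the state, without advancing time (a new reading comes with each control period).
- ctrl.read_camera(name): name is "side" or "top" or "wrist"; returns (picture, depth): 400x640x3 uint8, red, green, blue; 400x640 float32, mm along the optical axis (not along the pixel's ray), 0 where there is no reading.
- ctrl.camera_model(name): a dict with "camera_matrix" (3x3 intrinsics, pixels), "eye" and "attitude" of the camera in the world; the wrist camera has in their place "mount" (4x4, takes a point from camera to tool coordinates, whose origin is the TCP and whose axes are the flange's). Camera axes: x right, y down, z forward; pixel columns grow to the right and rows downward; lengths in mm; the calibration is good to about 2 mm. A picture is of the moment at which its call begins: read the wrist's pose just before it. camera_model takes no time and is no camera call.
- ctrl.hand_in(): hands the job in; it is judged then, once.
The state is a dict: "time": time; "joint_pos": joint angles; "joint_vel": joint speeds; "joint_torque": joint torques, N m; "ee_pos": TCP position; "ee_rot": TCP orientation; "force": force on the tool from outside, world axes, zero at the start; "ft_torque": the same for the moment, N m; "opening": opening from 0.0 (shut) to 1.0 (fully open); "grip_force": force on a finger pad.
Only numpy, scipy, OpenCV 4.12 (cv2) and the standard library are available. Lean on these libraries where they do the work, as an engineer would, in place of code of your own. Each camera call takes 0.05 s, during which the arm holds its last target. There are 200 camera calls.

### The job

Lift the T-handled key out of its stand, put its blade fully into the straight slot of the strongbox knob (not the knob with the round hole), and turn it clockwise, seen from above, until the knob stops, about 60 degrees. Leave the key standing upright in the slot, and do not knock over the food can.

Things in the scene. Friction and masses are not known exactly. Their poses are not given: they have to be found in the camera images.
- key: T-key, loose, 0.2-0.4 kg, upright in a fixed dark block 90 x 70 x 30 mm high, its collar on the block, blade in a pocket. Origin: blade's lower end; z up; x along blade and handle. Blade 36 (x) x 8 (y) mm to z 18; collar 44 mm across, z 18-25; stem 18 mm across to z 50; black handle bar 70 (x) x 16 (y) mm, z 50-76, to be pinched across the 16 mm. A half turn makes no difference.
- lock_slot (a point): Centre of the top of a captive steel knob, 60 mm across, on a grey box (110 mm square, fixed), 82 mm above bench; z up, x along its slot, turns with it. Slot: open-ended, 20 mm deep, 26 mm wide at top, narrowing to 16 in the lower 10 mm. Key seated: collar on knob, key origin 18 mm below this point, 13 degrees play. A like box, fixed knob with a 20 mm round hole, is wrong; places swap.
- lock (a joint): Turn of the slotted knob about its vertical axis, rad: grows as it turns clockwise seen from above (the slot's yaw falls by as much). Starts between 0 and 0.2, stops at 1.05. Turns against an even friction of 0.12 N m and stays where it is left.
- can: Upright food can with a paper label, 74 mm across, 109 mm tall, loose, beyond the boxes; leave it standing. Origin: middle of its underside, z up.
Mind the look-alikes: they are no part of the job. Leave any orange look-alike of the key alone.

How it is judged:
By the outcome, as a careful person would: the job done as asked, in the order asked, and still so for the second after the job is handed in, with the robot touching nothing.
It also fails if it takes over 45 s, if anything falls off the work surface, if the arm or the gripper's body presses on something with over 40 N, if the wrist force passes 120 N, or if a joint passes its speed limit or range.

## Working session

There is one attempt and no reset: what is moved stays moved. The work goes in short steps, Python scripts to look and compute and a tool call to move; the robot and the scene stay as the last step left them, time stands still between calls to the robot, and variables do not carry over. Pictures are saved under pics/ and viewed, at most 10 in all, crops included, and the job is handed in when it is done.

Besides the shell and the picture viewer there is one more tool, called after "Emit:" as a command line: name --argument value ..., lists and objects as JSON in quotes. send_rows: Moves the arm, as the interface text tells. Scaled input: -1 to 1 covers 200 mm each way for a shift and 2 rad each way for a turn. Its arguments: {"type":"object","properties":{"steps":{"type":"array"},"grip":{"type":"number"}},"required":["steps"]}

```bash
mkdir -p pics
cat > h.py <<'E'
import numpy as np, cv2
from bench import ctrl
from scipy.spatial.transform import Rotation as R
def cam(n):
    m=ctrl.camera_model(n); K=np.array(m["camera_matrix"])
    if n=="wrist":
        s=ctrl.get_obs(); T=np.eye(4); T[:3,:3]=R.from_quat(s["ee_rot"]).as_matrix(); T[:3,3]=s["ee_pos"]
        M=T@np.array(m["mount"]); return K,M[:3,:3],M[:3,3]
    A=np.array(m["attitude"])
    return K,(R.from_quat(A).as_matrix() if A.size==4 else A.reshape(3,3)),np.array(m["eye"])
def ray(c,uv,z):
    K,A,e=c; uv=np.atleast_2d(uv).astype(float)
    d=np.c_[uv,np.ones(len(uv))]@np.linalg.inv(K).T@A.T
    return e+d*((z-e[2])/d[:,2])[:,None]
def cloud(c,D):
    K,A,e=c; v,u=np.indices(D.shape); p=np.stack([u,v,np.ones_like(u)],-1)@np.linalg.inv(K).T*D[...,None]
    return p@A.T+e
E
python3 - <<'E'
from h import *
for n in("top","side"):
    c=cam(n); I,D=ctrl.read_camera(n); np.savez(n+".npz",I=I,D=D,K=c[0],A=c[1],e=c[2])
    cv2.imwrite(f"pics/{n}.png",I[...,::-1]); print(n,c,ctrl.camera_model(n))
print(ctrl.get_obs())
E
```

```text
top (array([[387.32913802,   0.        , 310.30569879],
       [  0.        , 387.32913802, 198.11084171],
       [  0.        ,   0.        ,   1.        ]]), array([[ 0.02382436, -0.99797372,  0.05899876],
       [-0.99939286, -0.0222744 ,  0.02679097],
       [-0.02542252, -0.05960122, -0.99789849]]), array([552.74404376, -24.81114777, 788.16423397])) {'camera_matrix': array([[387.32913802,   0.        , 310.30569879],
       [  0.        , 387.32913802, 198.11084171],
       [  0.        ,   0.        ,   1.        ]]), 'eye': array([552.74404376, -24.81114777, 788.16423397]), 'attitude': array([ 0.71484216, -0.69853413,  0.01174254, -0.03021373])}
side (array([[442.1695112 ,   0.        , 313.76604489],
       [  0.        , 442.1695112 , 196.405897  ],
       [  0.        ,   0.        ,   1.        ]]), array([[ 0.74528451, -0.39455131,  0.53747582],
       [-0.66656899, -0.42230523,  0.61428338],
       [-0.01538746, -0.81608061, -0.57773322]]), array([ 118.69911774, -596.42881738,  616.08985979])) {'camera_matrix': array([[442.1695112 ,   0.        , 313.76604489],
       [ 
[... 230 characters left out ...]
'time': 0.1, 'joint_pos': array([ 1.22398142e+00,  2.76496954e-01,  1.50599871e+00,  1.10774026e-05,
        1.36070481e+00, -1.20967016e-01]), 'joint_vel': array([-0.00125709, -0.00159748, -0.00422113, -0.00144051, -0.00040158,
        0.00034924]), 'joint_torque': array([ 9.92415698e-04, -4.17701304e+01, -2.46401471e+01, -3.62089295e-04,
        5.81432803e-03, -4.16402528e-06]), 'ee_pos': array([128.59697627, 559.99328196, 255.54914604]), 'ee_rot': array([ 1.12685217e-01,  9.93630412e-01, -7.80765534e-04, -1.91586063e-04]), 'force': array([-0.27687881,  0.1636497 ,  0.15259337]), 'ft_torque': array([-0.00444495, -0.03139241,  0.00763151]), 'grip_force': 0.0, 'opening': 1.0016080296502472}
```

View pics/top.png

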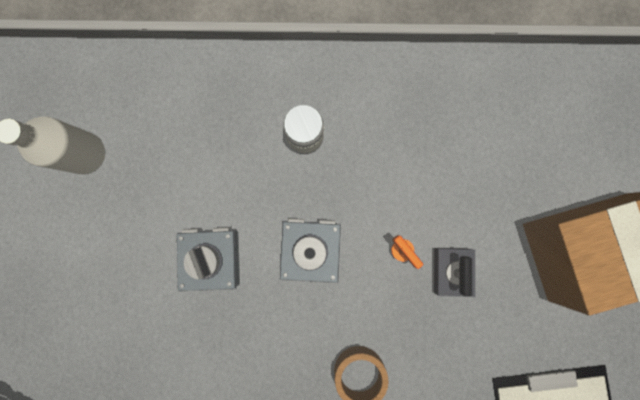

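View pics/side.png

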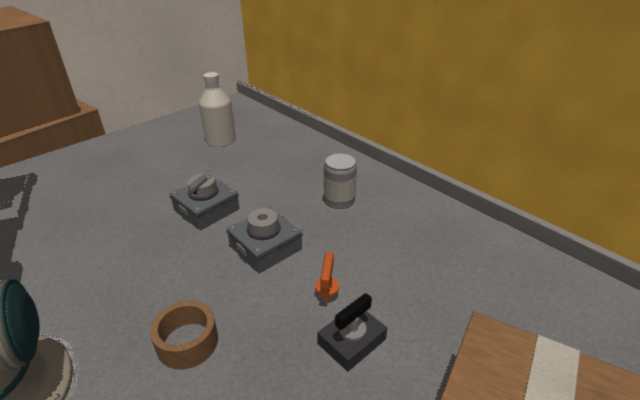

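Top view: the black key handle is at (465,275) on the dark stand at (455,272). The knob with the straight slot is at (203,262), and the round-hole knob at (310,253) is the wrong one. The orange look-alike lies at (405,250) and the can is at (303,128). Next I measure and confirm in one crop.

```bash
cat > m.py <<'E'
from h import *
z=np.load("top.npz"); I,D=z["I"],z["D"]; c=(z["K"],z["A"],z["e"]); P=cloud(c,D); hsv=cv2.cvtColor(I,cv2.COLOR_RGB2HSV)
def rect(m,zz,name):
    n,l,s,ce=cv2.connectedComponentsWithStats(m.astype(np.uint8)); 
    k=1+np.argmax(s[1:,4]); v,u=np.nonzero(l==k); w=ray(c,np.c_[u,v],zz)[:,:2].astype(np.float32)
    r=cv2.minAreaRect(w); cv=np.cov(w.T); ev,V=np.linalg.eigh(cv); a=np.degrees(np.arctan2(V[1,1],V[0,1]))
    print(name,len(u),"mean",w.mean(0),"rect",r,"pca",a,"px",(u.mean(),v.mean()))
def roi(u0,u1,v0,v1):
    m=np.zeros(D.shape,bool); m[v0:v1,u0:u1]=1; return m
k=roi(425,490,235,310); print("key zs",[round(float(P[y,x,2])) for x,y in((465,275),(440,260),(450,272),(465,262),(465,290))])
rect(k&(P[...,2]>85)&(P[...,2]<140),106,"handle by depth")
rect(k&(P[...,2]>12)&(P[...,2]<45)|k&(P[...,2]>85),30,"stand")
rect(k&(I.max(2)<28),88,"handle dark")
b=roi(175,240,225,295)
print("knob zs",[round(float(P[y,x,2])) for x,y in((192,262),(203,262),(216,262),(185,245))])
rect(b&(P[...,2]>70)&(P[...,2]<95),82,"knobtop")
rect(b&(hsv[...,1]<40)&(I.min(2)>95),82,"knob light")
g=roi(188,218,246,278)
rect(g&(I.max(2)<65),82,"slot dark"); rect(g&(P[...,2]<76),72,"slot depth")
o=roi(275,345,225,290); rect(roi(280,326,100,145)&(P[...,2]>95),109,"can")
a=cv2.resize(I[235:310,425:490],None,fx=5,fy=5,interpolation=2);d=cv2.resize(I[225:300,175:240],None,fx=5,fy=5,interpolation=2)
cv2.imwrite("pics/crop.png",np.hstack([a,d])[...,::-1])
E
python3 m.py
```

```text
key zs [90, 32, 35, 87, 88]
handle by depth 321 mean [ 462.6508  -280.77866] rect ((463.593505859375, -280.2218933105469), (13.706124305725098, 66.67157745361328), 89.96300506591797) pca 179.90196341378896 px (np.float64(467.3146417445483), np.float64(277.07788161993767))
stand 1682 mean [ 461.3044 -284.8443] rect ((461.16619873046875, -285.9721374511719), (77.92427825927734, 92.4547348022461), 88.49471282958984) pca 176.42489272544987 px (np.float64(454.46611177170035), np.float64(272.16765755053507))Traceback (most recent call last):
  File "m.py", line 13, in <module>
    rect(k&(I.max(2)<28),88,"handle dark")
    ~~~~^^^^^^^^^^^^^^^^^^^^^^^^^^^^^^^^^^
  File "m.py", line 5, in rect
    k=1+np.argmax(s[1:,4]); v,u=np.nonzero(l==k); w=ray(c,np.c_[u,v],zz)[:,:2].astype(np.float32)
        ~~~~~~~~~^^^^^^^^^
    return _wrapfunc(a, 'argmax', axis=axis, out=out, **kwds)
    return bound(*args, **kwds)
ValueError: attempt to get argmax of an empty sequence
```

```bash
sed -i 's/<140),106/<140)\&(P[...,2]>80),88/; s/P\[...,2\]>85)&(P/P[...,2]>75)\&(P/; /handle dark/d' m.py; python3 m.py
```

```text
key zs [90, 32, 35, 87, 88]
handle by depth 383 mean [ 461.1434  -286.33487] rect ((461.31036376953125, -286.08160400390625), (15.827263832092285, 68.67074584960938), 89.9629898071289) pca -179.80329565182763 px (np.float64(466.6318537859008), np.float64(276.5639686684073))
stand 1682 mean [ 461.3044 -284.8443] rect ((461.16619873046875, -285.9721374511719), (77.92427825927734, 92.4547348022461), 88.49471282958984) pca 176.42489272544987 px (np.float64(454.46611177170035), np.float64(272.16765755053507))
knob zs [81, 63, 84, 53]
knobtop 350 mean [466.17108 206.725  ] rect ((465.0405578613281, 208.10336303710938), (55.47140884399414, 26.05606460571289), 24.36039161682129) pca -156.4893154404707 px (np.float64(192.04), np.float64(265.80285714285714))
knob light 3827 mean [477.6725  183.35097] rect ((478.71624755859375, 180.18115234375), (125.78996276855469, 118.06924438476562), 1.9976094961166382) pca -172.38183495529603 px (np.float64(205.03788868565456), np.float64(259.84530964201724))
slot dark 146 mean [474.10355 189.32945] rect ((474.1689147949219, 189.48001098632812), (49.739566802978516, 10.077771186828613), 22.714277267456055) pca -157.11925445580206 px (np.float64(201.68493150684932), np.float64(261.67123287671234))
slot depth 427 mean [471.51587 192.36862] rect ((474.8991394042969, 187.93780517578125), (74.5320816040039, 40.14264678955078), 26.227066040039062) pca -145.3077720814172 px (np.float64(201.65573770491804), np.float64(262.4824355971897))
can 1258 mean [722.38904   9.0661 ] rect ((722.9258422851562, 8.69635009765625), (68.4806900024414, 69.48578643798828), 1.0726746320724487) pca 47.38692494898276 px (np.float64(303.2543720190779), np.float64(125.24642289348172))
```

View pics/crop.png

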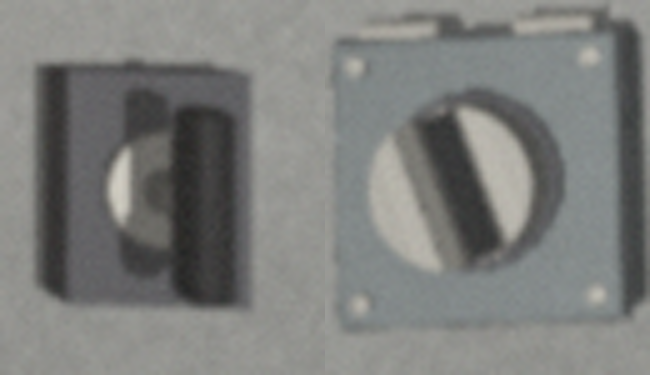

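Confirmed: the left crop shows the black-handled key in its stand, handle along world x. The right crop shows the straight-slotted knob, slot yaw about 23°. I'll look at the slot with the wrist camera on the way.

```bash
cat >> h.py <<'E'
def plan(x,y,z,yaw):  # tool down, tool-x yaw in deg -> normalised row from the present pose
    s=ctrl.get_obs(); r=R.from_quat(s["ee_rot"]); a=np.radians(yaw)
    g=R.from_matrix(np.array([[np.cos(a),np.sin(a),0],[np.sin(a),-np.cos(a),0],[0,0,-1]]))
    t=r.inv().apply(np.array([x,y,z])-s["ee_pos"])/200; w=(r.inv()*g).as_rotvec()/2
    print("now",s["ee_pos"].round(1),"t",t.round(4),"w",w.round(4))
E
python3 - <<'E'
from h import *
m=ctrl.camera_model("wrist");print(m)
plan(475,188,256,180); plan(300,374,256,180)
print(ray((lambda z:(z["K"],z["A"],z["e"]))(np.load("top.npz")),[(200.3,262.3)],82))
E
```

```text
{'camera_matrix': array([[275.4109484 ,   0.        , 321.75478982],
       [  0.        , 275.4109484 , 196.84211911],
       [  0.        ,   0.        ,   1.        ]]), 'mount': array([[-7.88099429e-04, -9.53591435e-01, -3.01102564e-01,
         7.63406536e+01],
       [ 9.99999608e-01, -8.72975592e-04,  1.47334934e-04,
        -1.69481907e-01],
       [-4.03352521e-04, -3.01102330e-01,  9.53591749e-01,
        -1.17928899e+02],
       [ 0.00000000e+00,  0.00000000e+00,  0.00000000e+00,
         1.00000000e+00]])}
now [128.6 560.  255.5] t [-2.1045e+00 -1.4249e+00 -4.0000e-04] w [-0.0008 -0.0002 -0.1129]
now [128.6 560.  255.5] t [-1.0435 -0.7144 -0.0013] w [-0.0008 -0.0002 -0.1129]
[[472.88286578 191.81720558  82.        ]]
```

Emit:
send_rows --steps '[{"translation": [-1,-0.7,0],"rotation": [0,0,-0.113]},{"translation": [-1,-0.7,0],"rotation": [0,0,-0.113]},{"translation": [-1,-0.7,0],"rotation": [0,0,-0.113]},{"translation": [-1,-0.7,0],"rotation": [0,0,-0.113]},{"translation": [-1,-0.7,0],"rotation": [0,0,-0.113]},{"translation": [-1,-0.7,0],"rotation": [0,0,-0.113]},{"translation": [-1,-0.7,0],"rotation": [0,0,-0.113]}]'

```text
time: 0.68
ee_pos: [296.1, 374.4, 256.0]
ee_rot: [0.003, 1.0, -0.002, 0.001]
force: [0.6, 0.2, -1.0]
opening: 0.996
grip_force: 0.0
```

```bash
python3 -c "
from h import *
plan(475,190,256,180)"
```

```text
now [296.1 374.4 256. ] t [-0.8999 -0.9166  0.006 ] w [-0.002   0.0012 -0.003 ]
```

Emit:
send_rows --steps '[{"translation": [-0.89,-0.92,0],"rotation": [0,0,0]},{"translation": [-0.89,-0.92,0],"rotation": [0,0,0]},{"translation": [-0.89,-0.92,0],"rotation": [0,0,0]},{"translation": [-0.89,-0.92,0],"rotation": [0,0,0]},{"translation": [-0.89,-0.92,0],"rotation": [0,0,0]},{"translation": [-0.89,-0.92,0],"rotation": [0,0,0]},{"translation": [-0.89,-0.92,0],"rotation": [0,0,0]},{"translation": [-0.89,-0.92,0],"rotation": [0,0,0]},{"translation": [-0.89,-0.92,0],"rotation": [0,0,0]}]'

```text
time: 1.43
ee_pos: [469.8, 195.5, 255.8]
ee_rot: [0.0, 1.0, 0.0, -0.001]
force: [-0.4, 0.0, 0.5]
opening: 0.999
grip_force: 0.0
```

Run:
```python
from h import *
c=cam("wrist"); I,D=ctrl.read_camera("wrist"); np.savez("w1.npz",I=I,D=D,K=c[0],A=c[1],e=c[2])
P=cloud(c,D)
# rectified view of plane z=82: 4 px/mm... 
xs=np.linspace(415,535,481); ys=np.linspace(250,130,481)
X,Y=np.meshgrid(ys,xs[::-1]); q=(np.stack([Y,X,np.full_like(X,82)],-1)-c[2])@c[1]@c[0].T
W=cv2.remap(I,(q[...,0]/q[...,2]).astype(np.float32),(q[...,1]/q[...,2]).astype(np.float32),1)
cv2.imwrite("pics/w1.png",W[...,::-1]); 
for n,m in (("top",abs(P[...,2]-82)<4),):
    m=m&(np.hypot(P[...,0]-474,P[...,1]-190)<45); w=P[m][:,:2].astype(np.float32)
    print(n,m.sum(),cv2.minEnclosingCircle(w),P[m][:,2].mean())
print(ctrl.get_obs()["ee_pos"])
```

```text
top 1255 ((474.4217224121094, 191.56117248535156), 30.008270263671875) 81.95536296842899
[469.26071715 196.09413284 255.90393485]
```

View pics/w1.png

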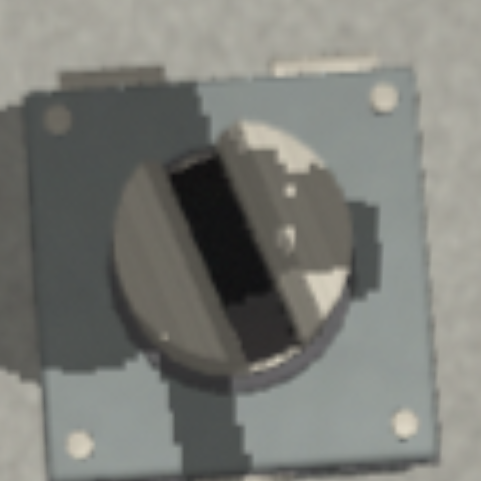

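Rectified wrist view, 4 px/mm: knob centre at pixel (232,245) gives (474.2, 191.7). The slot edges run (168,178)→(245,362), which gives yaw 22.6°. Now to the key.

Emit:
send_rows --steps '[{"translation": [0,-1,0],"rotation": [0,0,0]},{"translation": [0,-1,0],"rotation": [0,0,0]},{"translation": [0,-1,0],"rotation": [0,0,0]},{"translation": [0,-1,0],"rotation": [0,0,0]},{"translation": [0,-1,0],"rotation": [0,0,0]}]'

```text
time: 1.9
ee_pos: [469.2, -5.0, 256.5]
ee_rot: [-0.001, 1.0, -0.0, 0.0]
force: [0.9, 0.2, 0.2]
opening: 1.001
grip_force: 0.0
```

Emit:
send_rows --steps '[{"translation": [0,-1,0],"rotation": [0,0,0]},{"translation": [0,-1,0],"rotation": [0,0,0]},{"translation": [0,-1,0],"rotation": [0,0,0]},{"translation": [0,-1,0],"rotation": [0,0,0]},{"translation": [0,-1,0],"rotation": [0,0,0]}]'

```text
time: 2.32
ee_pos: [470.3, -205.3, 256.5]
ee_rot: [-0.001, 1.0, -0.0, 0.0]
force: [0.8, 0.2, -0.7]
opening: 1.004
grip_force: 0.0
```

Emit:
send_rows --steps '[{"translation": [0.045,-0.405,0.2],"rotation": [0,0,0]},{"translation": [0.045,-0.405,0.2],"rotation": [0,0,0]},{"translation": [0.045,-0.405,0.2],"rotation": [0,0,0]},{"translation": [0.045,-0.405,0.2],"rotation": [0,0,0]},{"translation": [0.045,-0.405,0.2],"rotation": [0,0,0]}]'

```text
time: 2.73
ee_pos: [461.7, -283.8, 216.1]
ee_rot: [-0.001, 1.0, 0.001, -0.0]
force: [-0.3, 1.1, 0.0]
opening: 1.003
grip_force: 0.0
```

Run:
```python
from h import *
c=cam("wrist"); I,D=ctrl.read_camera("wrist"); P=cloud(c,D)
m=(P[...,2]>84)&(P[...,2]<93)&(np.hypot(P[...,0]-461,P[...,1]+286)<60)
w=P[m][:,:2].astype(np.float32); ev,V=np.linalg.eigh(np.cov(w.T))
print(m.sum(),w.mean(0),cv2.minAreaRect(w),np.degrees(np.arctan2(V[1,1],V[0,1])),np.median(P[m][:,2]))
cv2.imwrite("pics/w2.png",I[...,::-1]); s=ctrl.get_obs(); print(s["ee_pos"],s["joint_pos"])
```

```text
1160 [ 460.538   -289.94443] ((462.1723937988281, -290.2665710449219), (68.69275665283203, 15.3951997756958), 0.09908878058195114) -179.9397038319091 87.85270431867298
[ 461.99281451 -283.56041254  216.75676138] [-6.79660354e-01  2.52334212e-01  1.63978786e+00  1.32368335e-03
  1.24984698e+00 -2.25289864e+00]
```

View pics/w2.png

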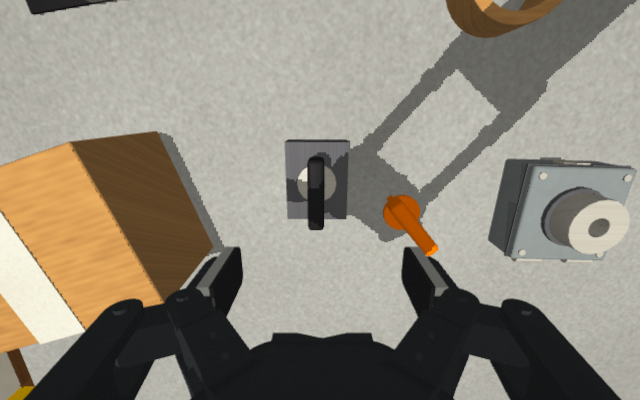

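The wrist view shows the key handle centred near (316,192), with the stand (318,180) clear for both fingers. The orange piece at (410,220) is near the right finger's path. I re-measure, now settled.

Run:
```python
from h import *
for i in range(3):
    c=cam("wrist"); s=ctrl.get_obs(); I,D=ctrl.read_camera("wrist"); P=cloud(c,D)
    m=(P[...,2]>84)&(P[...,2]<93)&(np.hypot(P[...,0]-461,P[...,1]+286)<60)
    w=P[m][:,:2].astype(np.float32)
    print(m.sum(),cv2.minAreaRect(w)[0],s["ee_pos"],np.median(P[m][:,2]))
o=(I[...,0]>150)&(I[...,2]<60)&(I[...,1]<120)&(abs(P[...,0]-500)<120)&(P[...,1]<-120); q=P[o]; print("orange",q.min(0),q.max(0))
plan(462,-288.5,150,180)
```

```text
1153 (462.03594970703125, -290.2725524902344) [ 461.99281451 -283.56041254  216.75676138] 87.88656321389158
1144 (462.2322998046875, -290.3354797363281) [ 462.15529425 -283.57694327  217.12592474] 87.90027591760186
1143 (462.3056640625, -290.0867614746094) [ 462.1934948  -283.71986946  217.28845043] 87.90715372622668
orange [ 385.64266976 -284.1951632    23.10664234] [ 531.62414969 -164.23539911  335.11266518]
now [ 462.2 -284.   217.3] t [ 0.0014 -0.0225  0.3366] w [-0.0002  0.0007  0.0013]
```

Emit:
send_rows --steps '[{"translation": [0,-0.02,0.32],"rotation": [0,0,0]},{"translation": [0,-0.02,0.32],"rotation": [0,0,0]},{"translation": [0,-0.02,0.32],"rotation": [0,0,0]},{"translation": [0,-0.02,0.32],"rotation": [0,0,0]},{"translation": [0,-0.02,0.32],"rotation": [0,0,0]}]'

```text
time: 3.35
ee_pos: [462.6, -289.8, 153.9]
ee_rot: [-0.001, 1.0, -0.001, 0.001]
force: [0.1, 0.5, 0.4]
opening: 0.999
grip_force: 0.0
```

Run:
```python
from h import *
for i in range(2):
    c=cam("wrist"); s=ctrl.get_obs(); I,D=ctrl.read_camera("wrist"); P=cloud(c,D)
    m=(P[...,2]>82)&(P[...,2]<93)&(np.hypot(P[...,0]-461,P[...,1]+286)<45)
    w=P[m][:,:2].astype(np.float32)
    print(m.sum(),cv2.minAreaRect(w),s["ee_pos"],np.median(P[m][:,2]))
z=np.load("side.npz"); P=cloud((z["K"],z["A"],z["e"]),z["D"])
m=(P[...,2]>82)&(P[...,2]<95)&(np.hypot(P[...,0]-461,P[...,1]+286)<50); print("side",m.sum(),cv2.minAreaRect(P[m][:,:2].astype(np.float32)))
m=(P[...,2]>77)&(P[...,2]<88)&(np.hypot(P[...,0]-474,P[...,1]-190)<45); print("side knob",m.sum(),cv2.minEnclosingCircle(P[m][:,:2].astype(np.float32)))
```

```text
1929 ((462.2698059082031, -289.88824462890625), (69.109619140625, 15.918384552001953), 0.3557754456996918) [ 462.57571127 -289.79000214  153.93078929] 87.86991077846938
1937 ((462.0384521484375, -289.9285888671875), (15.981558799743652, 68.59644317626953), 89.84307861328125) [ 462.76345265 -290.12578904  154.2951589 ] 87.85712441892667
side 403 ((460.8948059082031, -291.7926940917969), (69.18280029296875, 16.277849197387695), 0.5920233130455017)
side knob 210 ((472.3434753417969, 189.1710968017578), 31.829912185668945)
```

Emit:
send_rows --steps '[{"translation": [0,0,0.2],"rotation": [0,0,0]},{"translation": [0,0,0.37],"rotation": [0,0,0]},{"translation": [0,0,0.37],"rotation": [0,0,0]},{"translation": [0,0,0.37],"rotation": [0,0,0]},{"translation": [0,0,0.37],"rotation": [0,0,0]}]'

```text
time: 3.87
ee_pos: [462.8, -290.7, 80.2]
ee_rot: [-0.0, 1.0, -0.001, 0.001]
force: [0.2, 0.1, 0.2]
opening: 1.0
grip_force: 0.0
```

Emit:
send_rows --grip -1 --steps '[{"translation": [0,0,0],"rotation": [0,0,0]},{"translation": [0,0,0],"rotation": [0,0,0]},{"translation": [0,0,0],"rotation": [0,0,0]},{"translation": [0,0,0],"rotation": [0,0,0]},{"translation": [0,0,0],"rotation": [0,0,0]},{"translation": [0,0,0],"rotation": [0,0,0]},{"translation": [0,0,0],"rotation": [0,0,0]},{"translation": [0,0,0],"rotation": [0,0,0]},{"translation": [0,0,0],"rotation": [0,0,0]},{"translation": [0,0,0],"rotation": [0,0,0]}]'

```text
time: 4.7
ee_pos: [461.6, -289.8, 78.8]
ee_rot: [-0.0, 1.0, -0.0, 0.0]
force: [-0.7, 0.2, 6.0]
opening: 0.179
grip_force: 59.7
```

Emit:
send_rows --steps '[{"translation": [0,0,-0.05],"rotation": [0,0,0]},{"translation": [0,0,-0.1],"rotation": [0,0,0]},{"translation": [0,0,-0.2],"rotation": [0,0,0]},{"translation": [0,0,-0.4],"rotation": [0,0,0]},{"translation": [0,0,-0.55],"rotation": [0,0,0]},{"translation": [0,0,-0.55],"rotation": [0,0,0]},{"translation": [0,0,-0.55],"rotation": [0,0,0]}]'

```text
time: 5.28
ee_pos: [462.3, -290.5, 190.5]
ee_rot: [-0.0, 1.0, -0.002, 0.002]
force: [-0.2, 0.3, -4.1]
opening: 0.181
grip_force: 59.2
```

Emit:
send_rows --steps '[{"translation": [0,0.1,0],"rotation": [0,0,0]},{"translation": [0,0.25,0],"rotation": [0,0,0]},{"translation": [0,0.42,0],"rotation": [0,0,0]},{"translation": [0,0.6,0],"rotation": [0,0,0]},{"translation": [0,0.8,0],"rotation": [0,0,0]},{"translation": [0,1,0],"rotation": [0,0,0]}]'

```text
time: 5.78
ee_pos: [459.6, -87.9, 186.4]
ee_rot: [0.001, 1.0, 0.001, -0.002]
force: [1.0, -0.2, -2.2]
opening: 0.179
grip_force: 59.2
```

Emit:
send_rows --steps '[{"translation": [0,0.2,0],"rotation": [0,0,0]},{"translation": [0,0.4,0],"rotation": [0,0,0]},{"translation": [0,0.6,0],"rotation": [0,0,0]},{"translation": [0,0.8,0],"rotation": [0,0,0]},{"translation": [0,1,0],"rotation": [0,0,0]}]'

```text
time: 6.2
ee_pos: [459.3, 112.0, 186.6]
ee_rot: [-0.0, 1.0, -0.0, -0.002]
force: [1.2, -0.3, -3.4]
opening: 0.182
grip_force: 59.2
```

```bash
python3 -c "
from h import *
s=ctrl.get_obs();print(s['force'],s['opening'],s['grip_force'])
plan(474,191,190,202.6)"
```

```text
[ 1.17524751 -0.28812806 -3.43806736] 0.18158551650593702 59.21282351016998
now [459.3 112.  186.6] t [-0.0732  0.3951 -0.0176] w [ 0.0002 -0.002  -0.1972]
```

Emit:
send_rows --steps '[{"translation": [-0.03,0.2,0],"rotation": [0,0,-0.06]},{"translation": [-0.067,0.35,0],"rotation": [0,0,-0.12]},{"translation": [-0.067,0.405,0.1],"rotation": [0,0,-0.18]},{"translation": [-0.067,0.405,0.15],"rotation": [0,0,-0.197]},{"translation": [-0.067,0.405,0.15],"rotation": [0,0,-0.197]},{"translation": [-0.067,0.405,0.15],"rotation": [0,0,-0.197]},{"translation": [-0.067,0.405,0.15],"rotation": [0,0,-0.197]}]'

```text
time: 6.78
ee_pos: [474.4, 190.8, 157.9]
ee_rot: [-0.195, 0.981, -0.0, -0.001]
force: [0.7, -0.1, -2.5]
opening: 0.175
grip_force: 59.3
```

Run:
```python
from h import *
c=cam("wrist"); I,D=ctrl.read_camera("wrist"); P=cloud(c,D); s=ctrl.get_obs(); print(s["ee_pos"],s["force"]); plan(474.4,191.6,160,202.6)
m=(abs(P[...,2]-82)<5)&(np.hypot(P[...,0]-474,P[...,1]-190)<40); w=P[m][:,:2].astype(np.float32); print(m.sum(),cv2.minEnclosingCircle(w))
J,_=ctrl.read_camera("side"); a=I[60:400,150:490]; b=cv2.resize(J[120:240,140:260],(340,340),interpolation=2)
cv2.imwrite("pics/p1.png",np.hstack([a,b])[...,::-1])
```

```text
[474.89594466 190.72607992 158.39813806] [-0.34578286 -0.77893866 -2.95068822]
now [474.9 190.7 158.4] t [ 0.0006  0.005  -0.008 ] w [-0.      0.     -0.0009]
1431 ((474.3395690917969, 191.5906219482422), 30.034793853759766)
```

View pics/p1.png

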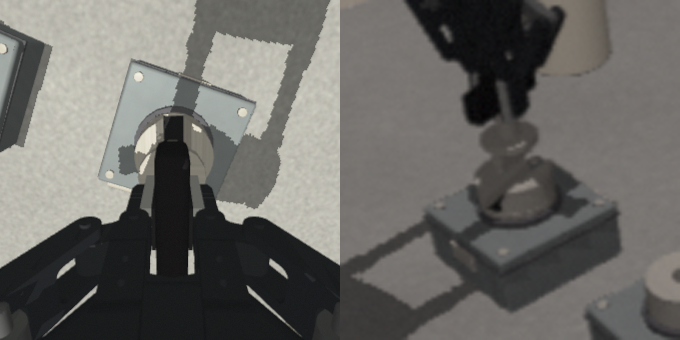

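The left crop shows the slot's dark end at (174,128), directly in line with the handle at (172,200). The side crop shows the blade just above the slot at (500,180). Inserting slowly.

Emit:
send_rows --steps '[{"translation": [0,0.003,0.02],"rotation": [0,0,0]},{"translation": [0,0.003,0.04],"rotation": [0,0,0]},{"translation": [0,0.003,0.06],"rotation": [0,0,0]},{"translation": [0,0.003,0.08],"rotation": [0,0,0]},{"translation": [0,0.003,0.095],"rotation": [0,0,0]},{"translation": [0,0.003,0.105],"rotation": [0,0,0]},{"translation": [0,0.003,0.11],"rotation": [0,0,0]},{"translation": [0,0.003,0.11],"rotation": [0,0,0]}]'

```text
time: 7.55
ee_pos: [474.4, 191.8, 136.0]
ee_rot: [-0.196, 0.981, 0.0, -0.0]
force: [-0.5, 0.3, -3.1]
opening: 0.178
grip_force: 59.3
```

No contact so far. Seating the last few mm.

Emit:
send_rows --steps '[{"translation": [0,0,0.008],"rotation": [0,0,0]},{"translation": [0,0,0.014],"rotation": [0,0,0]},{"translation": [0,0,0.018],"rotation": [0,0,0]},{"translation": [0,0,0.022],"rotation": [0,0,0]},{"translation": [0,0,0.022],"rotation": [0,0,0]}]'

```text
time: 7.97
ee_pos: [474.5, 191.8, 131.8]
ee_rot: [-0.196, 0.981, 0.0, -0.0]
force: [0.2, -0.3, -2.3]
opening: 0.18
grip_force: 59.3
```

Emit:
send_rows --steps '[{"translation": [0,0,0.004],"rotation": [0,0,0]},{"translation": [0,0,0.008],"rotation": [0,0,0]},{"translation": [0,0,0.008],"rotation": [0,0,0]}]'

```text
time: 8.22
ee_pos: [474.7, 191.9, 130.8]
ee_rot: [-0.196, 0.981, 0.0, 0.0]
force: [-1.6, -0.3, 1.0]
opening: 0.18
grip_force: 60.0
```

Emit:
send_rows --steps '[{"translation": [0,0,0],"rotation": [0,0,0.04]},{"translation": [0,0,0],"rotation": [0,0,0.08]},{"translation": [0,0,0],"rotation": [0,0,0.12]},{"translation": [0,0,0],"rotation": [0,0,0.16]},{"translation": [0,0,0],"rotation": [0,0,0.2]},{"translation": [0,0,0],"rotation": [0,0,0.24]},{"translation": [0,0,0],"rotation": [0,0,0.28]},{"translation": [0,0,0],"rotation": [0,0,0.32]},{"translation": [0,0,0],"rotation": [0,0,0.36]},{"translation": [0,0,0],"rotation": [0,0,0.4]}]'

```text
time: 9.05
ee_pos: [475.3, 192.2, 130.8]
ee_rot: [0.203, 0.979, 0.001, 0.001]
force: [0.7, 0.6, 1.2]
opening: 0.179
grip_force: 59.8
```

```bash
python3 -c "
from h import *
s=ctrl.get_obs();print(s['force'],s['ft_torque'],s['opening'],s['ee_pos'],s['joint_pos'][5])
plan(474.4,191.6,131,130)"
```

```text
[0.74071107 0.61708953 1.20512579] [ 0.05174413 -0.01313009  0.1922968 ] 0.1788302623244006 [475.27344841 192.1541889  130.83260679] -0.9133774726598807
now [475.3 192.2 130.8] t [ 0.0029 -0.0043 -0.0008] w [0.0009 0.0005 0.2316]
```

Emit:
send_rows --steps '[{"translation": [0,0,0],"rotation": [0,0,0.025]},{"translation": [0,0,0],"rotation": [0,0,0.05]},{"translation": [0,0,0],"rotation": [0,0,0.075]},{"translation": [0,0,0],"rotation": [0,0,0.1]},{"translation": [0,0,0],"rotation": [0,0,0.1]}]'

```text
time: 9.47
ee_pos: [475.2, 192.0, 130.8]
ee_rot: [0.299, 0.954, 0.001, 0.001]
force: [-0.2, 0.7, 1.3]
opening: 0.174
grip_force: 59.8
```

```bash
cat > t.py <<'E'
from h import *
s=ctrl.get_obs();x=R.from_quat(s["ee_rot"]).as_matrix()[:,0]
print(s['force'].round(1),s['ft_torque'].round(2),s['opening'],s['ee_pos'].round(1),"yaw",np.degrees(np.arctan2(x[1],x[0])))
E
python3 t.py
```

```text
[-0.2  0.7  1.3] [ 0.05 -0.02  0.04] 0.17400953779165831 [475.2 192.  130.8] yaw 145.25928945176548
```

Emit:
send_rows --steps '[{"translation": [0,0,0],"rotation": [0,0,0.02]},{"translation": [0,0,0],"rotation": [0,0,0.04]},{"translation": [0,0,0],"rotation": [0,0,0.06]},{"translation": [0,0,0],"rotation": [0,0,0.08]}]'

```text
time: 9.8
ee_pos: [475.3, 191.9, 130.8]
ee_rot: [0.373, 0.928, 0.0, 0.001]
force: [0.8, 0.2, 1.2]
opening: 0.182
grip_force: 66.3
```

```bash
python3 t.py
```

```text
[0.8 0.2 1.2] [-0.05 -0.12  0.78] 0.1819567813734823 [475.3 191.9 130.8] yaw 136.20023418981268
```

Torque is rising, so the stop is likely reached. A small extra nudge to confirm.

Emit:
send_rows --steps '[{"translation": [0,0,0],"rotation": [0,0,0.01]},{"translation": [0,0,0],"rotation": [0,0,0.02]},{"translation": [0,0,0],"rotation": [0,0,0.02]}]'

```text
time: 10.05
ee_pos: [475.4, 191.9, 130.8]
ee_rot: [0.391, 0.92, 0.0, 0.001]
force: [0.6, 0.8, 2.5]
opening: 0.176
grip_force: 75.3
```

```bash
python3 t.py
```

```text
[0.6 0.8 2.5] [ 0.01 -0.19  1.22] 0.17620123901637202 [475.4 191.9 130.8] yaw 133.97684842141283
```

Emit:
send_rows --steps '[{"translation": [0,0,0],"rotation": [0,0,-0.02]},{"translation": [0,0,0],"rotation": [0,0,-0.045]},{"translation": [0,0,0],"rotation": [0,0,-0.045]}]'

```text
time: 10.3
ee_pos: [475.1, 192.0, 130.8]
ee_rot: [0.35, 0.937, 0.001, 0.0]
force: [0.6, 0.6, 3.7]
opening: 0.178
grip_force: 60.5
```

Emit:
send_rows --grip 1 --steps '[{"translation": [0,0,0],"rotation": [0,0,0]},{"translation": [0,0,0],"rotation": [0,0,0]},{"translation": [0,0,0],"rotation": [0,0,0]},{"translation": [0,0,0],"rotation": [0,0,0]},{"translation": [0,0,0],"rotation": [0,0,0]},{"translation": [0,0,0],"rotation": [0,0,0]},{"translation": [0,0,0],"rotation": [0,0,0]},{"translation": [0,0,0],"rotation": [0,0,0]}]'

```text
time: 10.97
ee_pos: [474.5, 191.8, 130.3]
ee_rot: [0.35, 0.937, 0.0, -0.0]
force: [-0.6, -0.4, 0.1]
opening: 1.0
grip_force: 0.0
```

Emit:
send_rows --steps '[{"translation": [0,0,-0.1],"rotation": [0,0,0]},{"translation": [0,0,-0.25],"rotation": [0,0,0]},{"translation": [0,0,-0.45],"rotation": [0,0,0]},{"translation": [0,0,-0.6],"rotation": [0,0,0]},{"translation": [0,0,-0.6],"rotation": [0,0,0]},{"translation": [0,0,-0.6],"rotation": [0,0,0]}]'

```text
time: 11.47
ee_pos: [475.6, 192.1, 252.3]
ee_rot: [0.35, 0.937, 0.001, 0.002]
force: [0.7, -0.3, -0.6]
opening: 1.001
grip_force: 0.0
```

```bash
python3 t.py
python3 - <<'E'
from h import *
c=cam("wrist"); I,D=ctrl.read_camera("wrist"); P=cloud(c,D)
near=np.hypot(P[...,0]-474,P[...,1]-191)<50
m=near&(P[...,2]>130)&(P[...,2]<150); w=P[m][:,:2].astype(np.float32); print(m.sum(),cv2.minAreaRect(w),np.median(P[m][:,2]))
J,_=ctrl.read_camera("side"); b=cv2.resize(J[120:240,140:260],(400,400),interpolation=2); b2=cv2.resize(I[50:250,220:420],(400,400),interpolation=2)
cv2.imwrite("pics/f.png",np.hstack([b2,b])[...,::-1])
E
```

```text
[ 0.7 -0.3 -0.6] [ 0.01  0.05 -0.01] 1.0009048940268115 [475.6 192.1 252.3] yaw 138.98766451947452
1326 ((475.4405517578125, 191.3924560546875), (15.654891014099121, 69.139404296875), 49.520076751708984) 139.79102904949718
```

View pics/f.png

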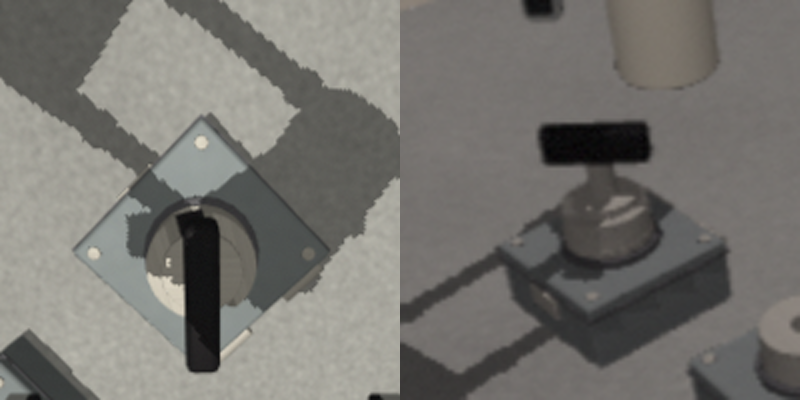

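The key is upright and seated: its handle top is at z = 139.8 mm, against 140 expected. The slot end shows at (190,215) under the handle. The stop was confirmed at 1.2 N m, ten times the friction. Handing in.

```bash
python3 -c "
from bench import ctrl
print(ctrl.hand_in())"
```

```text
the job is handed in; nothing more can be done
None
```

I handed the job in at about 11.5 s: the key stands upright and fully seated in the straight-slotted knob, turned clockwise until torque rose to 1.2 N m (the stop); I never went near the can, but didn't check it again at the end.

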